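# Fish the stray bush out from under the hood of the parts box

### The arm

A 6-joint arm with a two-finger parallel gripper is mounted at the origin on a cart in front of the work surface, level with it; the furniture and walls round the work are solid. World frame = base frame: x ahead of the robot, y to its left, z up, the work surface at z = 0. Lengths are in m, angles in rad, forces in N, time in s.
With the tool pointing down it reaches from about 0.35 to 0.925 m from the base axis. Payload 6.4 kg.
Tool frame: the origin (TCP) lies at the very end of the fingers, on their centre line; the grasp point (between the pads) lies 19 mm behind it; z points along the fingers, y is the line along which they close (so a half turn about z gives the same grasp; the last joint's range is limited). The gripper opens to 85 mm and grips with 20 to 120 N. Pads are 22 mm wide; open, the fingers measure 114 mm over their backs; the gripper's body (76 mm by 85 mm) begins 54 mm behind the grasp point. The pads swing forward as they close: fully open they stand 13 mm farther back than shut.
Start: joints at [-1.359, 0.245, 1.558, -0, 1.339, -0.174], TCP at [0.245, -0.602, 0.231] pointing down, gripper open.
Joint ranges: [-3.13, 3.13], [-1.02, 2.26], [0.13, 2.54], [-0.95, 4.09], [0.21, 2.88], [-2.74, 2.74]. Speed limits (rad/s): [2.57, 2.57, 3.14, 3.14, 3.14, 3.14].

### API

Orientations are given as a 3x3 rotation matrix whose columns are the frame's x, y, z axes.
In Python, from station import robot, viewer, finder gives the robot as it stands.
- The arm moves only by the tool drive_tool, never from a script. Its argument "commands" is a list that holds one entry, the list of rows, each a list of 7 numbers: the shift along the tool's x, y, z in mm, then the turn, a rotation vector about the tool's x, y, z in degrees, then the opening, from 0 (shut) to 1 (fully open). In form: [[[dx, dy, dz, ax, ay, az, hand], ...]]. A call has exactly 10 rows; each row shifts and turns the commanded pose from where the row before left it, along the tool's axes as they then stand; what a row does not reach is not made up. A row lasts 1/10 s, in which the tool goes at most 50 mm and 8.59 degrees, less where a joint would pass 70% of its speed; a pose out of reach is approached as far as the arm can. A call is refused whole if a number of a shift passes 50 or a number of a turn 8.59, either way. A call with a gripper value outside its range is refused whole. The fingers move at their own pace and stop on an object; "squeeze" is the grip in N (left out, the last holds). Time passes only in rows, so rows that do not move let the fingers close, or fill a call up. It gives the time, the measured TCP pose, the force, the opening and the grip force at its end, in the units of the state.
- robot.get_obs(): the state, without advancing time (a new reading comes with each control period).
- viewer.read_camera(name): name is "scene" or "top" or "wrist"; returns a dict with "pixels" (400x640x3 uint8, red, green, blue), "intrinsics" (3x3 intrinsics, pixels), "extrinsics" (4x4, takes a point from camera to world coordinates). Camera axes: x right, y down, z forward; pixel columns grow to the right and rows downward; lengths in m; the calibration is good to about 2 mm. A picture is of the moment at which its call begins. There is no depth.
- robot.job_done(): hands the job in; it is judged then, once.
Trained networks look in the newest picture that a camera, given by its name, has taken for a name from the list of things; names that differ only in an ending like _2 or _b are one class to them, and where a whole thing is asked for, a point or a joint stands for the part that bears it (a point fixed in the world has none). Each returns a list of dicts, best first, with "conf" (0 to 1); they miss things now and then, are a little off and sometimes report something else, mostly with a low value. They report only what shows in the picture. A call takes as long as a camera call.
- finder.recognise(name, camera): "bbox" ([centre column, centre row, width, height] in pixels, round what is visible of it).
- finder.landmark_of(name, camera): "centre" ([column, row] in pixels: a listed point, or the origin of a listed thing).
The state is a dict: "t": time; "joints": joint angles; "joint_vel": joint speeds; "effort": joint torques, N m; "eef_pos": TCP position; "tool_rot": TCP orientation; "wrist_force": force on the tool from outside, world axes, zero at the start; "moment": the same for the moment, N m; "finger_gap": opening from 0.0 (shut) to 1.0 (fully open); "finger_force": force on a finger pad.
Only numpy, scipy, OpenCV 4.12 (cv2) and the standard library are available. Lean on these libraries where they do the work, as an engineer would, in place of code of your own. Each camera call takes 0.05 s, during which the arm holds its last target. There are 200 camera calls.

### The job

A steel bush has strayed to the back of the dark parts box, somewhere in the shade under its hood, where from above it cannot be seen. Reach in under the hood with the gripper tilted, feel for the bush (a nut is in there too: leave that in the box), bring the bush out and stand it upright on the floor of the red tray beside the three brass fittings, which must stay standing in the tray. Knock nothing over.

Things in the scene. Friction and masses are not known exactly. Their poses are not given: they have to be found in the camera images.
- hood_box: Fixed open box of dark sheet steel, 218 (own x) x 162 (own y) mm. Origin: centre of its underside, on the counter; z up. Inside x +-106, y +-78 mm; inner floor 3 mm above the origin. End walls (at x +-107.5 mm) 30 mm high, wall at y -79.5 mm 47 mm high, wall at y +79.5 mm 67 mm high; hood along the +y side.
- hood_edge (a point): Middle of the hood's free edge, 66 mm above the counter, axes as the box. The hood is a level sheet (underside 64, top 68 mm up) over all of box y > +32 mm, closed at the back, at the ends only for y > +49 mm, open toward -y. Fingers get under it only when tilted: pointing down and to +y, gripper leaning to -y, 40 to 45 degrees; a part is then drawn out level toward -y.
- bush_center (a point): Centre (13 mm above its foot) of the loose steel bush: hollow cylinder 24 mm in diameter, 26 mm high, 35 to 70 g, own z along its axis. At first it stands upright on the box's floor under the hood, its centre at box y +41 to +50 mm and 32 to 62 mm from the middle along box x, in either half; the nut is in the other half. Gripped, it reads 22 to 24 mm.
- nut_center (a point): Centre (5 mm up) of a loose steel hex nut, 19 to 22 mm wide, 10 mm high, lying flat on the box's floor under the hood in the half where the bush is not. It stays in the box. By touch it is told from the bush by height rather than width: fingers that close with their tips wholly more than 12 mm above the box floor meet the bush but pass over the nut.
- tray: Fixed open tray of thin sheet, 106 (own x) x 151 (own y) x 38 mm high. Origin: centre of its underside; z up. Inner floor 2 mm above the origin, inside x +-48 mm, y +-71 mm. The three fittings stand in its half at own -y (y < -20 mm); the half at own +y is empty. May be turned any way on the counter.
- fitting_a_center (a point): One of three identical brass pipe fittings standing upright in the tray: 24 mm high, hexagon 17 x 19 mm at half height, own z along its axis; this point is its centre, 12 mm above its foot.
- fitting_b_center (a point): Another of three identical brass pipe fittings standing upright in the tray: 24 mm high, hexagon 17 x 19 mm at half height, own z along its axis; this point is its centre, 12 mm above its foot.
- fitting_c_center (a point): The third of three identical brass pipe fittings standing upright in the tray: 24 mm high, hexagon 17 x 19 mm at half height, own z along its axis; this point is its centre, 12 mm above its foot.
- relay_box: Black relay box, 46 x 28 x 88 mm, standing loose at the back behind the tray; origin: centre of its underside. Bystander.
- oil_bottle: White oil bottle with a red spout, 47 mm wide, 139 mm high, standing loose at the back right; origin: centre of its underside. Bystander.

How it is judged:
On the way:
1. the bush has been lifted clear of the box (z of bush_center in the frame of hood_box above 0.075 m), for 0.1 s.
At the end, for the whole second after the job is handed in: The bush stands upright (within 7 degrees) on the tray's inner floor; the three fittings stand upright (within about 9 degrees) on the tray's floor inside it; the nut is still in the box, on its floor (x of bush_center in the frame of tray between -0.042 and 0.042 m and y of bush_center in the frame of tray between -0.064 and 0.064 m and z of bush_center in the frame of tray between 0.011 and 0.019 m and angle between bush_center's own z axis and vertical below 0.12 rad and x of fitting_a_center in the frame of tray between -0.044 and 0.044 m and y of fitting_a_center in the frame of tray between -0.067 and 0.067 m and z of each of fitting_a_center, fitting_b_center, fitting_c_center in the frame of tray below 0.019 m and angle between each of fitting_a_center, fitting_b_center, fitting_c_center's own z axis and vertical below 0.15 rad and x of fitting_b_center in the frame of tray between -0.044 and 0.044 m and y of fitting_b_center in the frame of tray between -0.067 and 0.067 m and x of fitting_c_center in the frame of tray between -0.044 and 0.044 m and y of fitting_c_center in the frame of tray between -0.067 and 0.067 m and x of nut_center in the frame of hood_box between -0.106 and 0.106 m and y of nut_center in the frame of hood_box between -0.078 and 0.078 m and z of nut_center in the frame of hood_box below 0.03 m); the robot touches nothing.
It fails at once if a fitting in the tray is knocked over (angle between any of fitting_a_center, fitting_b_center, fitting_c_center's own z axis and vertical above 0.7 rad).
It fails at once if the relay box or the oil bottle is knocked over (angle between any of relay_box, oil_bottle's own z axis and vertical above 0.6 rad).
It also fails if it takes over 45 s, if anything falls off the work surface, if the arm or the gripper's body presses on something with over 40 N, if the wrist force passes 120 N, or if a joint passes its speed limit or range.

## Working session

There is one attempt and no reset: what is moved stays moved. The work goes in short steps, Python scripts to look and compute and a tool call to move; the robot and the scene stay as the last step left them, time stands still between calls to the robot, and variables do not carry over. Pictures are saved under pics/ and viewed, at most 10 in all, crops included, and the job is handed in when it is done.

Besides the shell and the picture viewer there is one more tool, called after "Emit:" as name([rows], argument=value, ...), one row to a line, values as JSON. drive_tool: Moves the arm, as the interface text tells. Its arguments: {"type":"object","properties":{"commands":{"type":"array","items":{"type":"array","items":{"type":"array","items":{"type":"number"}}}},"squeeze":{"type":"number"}},"required":["commands"]}

```bash
mkdir -p pics; ls; cat > h.py <<'E'
import numpy as np, cv2
from station import robot, viewer, finder
def cam(n,save=None):
    c=viewer.read_camera(n)
    if save: cv2.imwrite('pics/'+save,cv2.cvtColor(c['pixels'],cv2.COLOR_RGB2BGR))
    return np.array(c['intrinsics']),np.array(c['extrinsics']),c['pixels']
def pt(K,T,uv,z):
    d=T[:3,:3]@np.linalg.solve(K,[uv[0],uv[1],1]); o=T[:3,3]
    return o+d*(z-o[2])/d[2]
def pj(K,T,p):
    q=K@(T[:3,:3].T@(np.asarray(p)-T[:3,3])); return q[:2]/q[2]
E
python3 - <<'E'
from h import *
np.set_printoptions(precision=4,suppress=True)
Z=dict(hood_box=0,hood_edge=.066,tray=0,fitting_a_center=.014,relay_box=0,oil_bottle=0,bush_center=.016,nut_center=.008)
for c in ['top','scene']:
    K,T,_=cam(c,c+'0.png'); print(c,T[:3,3],T[:3,2],K[0,0])
    for n,z in Z.items():
        for r in finder.landmark_of(n,c)[:4]:
            print(n,np.round(r['centre'],1),round(r['conf'],2),pt(K,T,r['centre'],z))
print(robot.get_obs())
E
```

```text
pics
top [ 0.3784 -0.1507  1.3926] [ 0.1073 -0.0084 -0.9942] 442.4585731902085
hood_box [344.8 217. ] 0.75 [ 0.4837 -0.218   0.    ]
hood_edge [352.6 209.4] 0.96 [ 0.5013 -0.2388  0.066 ]
hood_edge [216.4 221.9] 0.46 [0.4696 0.1703 0.066 ]
tray [235.4 215.2] 0.84 [0.4944 0.1268 0.    ]
tray [350.5 210.1] 0.55 [ 0.5053 -0.2364  0.    ]
fitting_a_center [227.1 226. ] 0.61 [0.4599 0.1495 0.014 ]
relay_box [228.7 169.7] 0.52 [0.6401 0.1492 0.    ]
oil_bottle [441.9 174.5] 0.74 [ 0.6153 -0.5308  0.    ]
oil_bottle [229.7 222.2] 0.18 [0.4725 0.1445 0.    ]
scene [0.014  0.6655 0.77  ] [ 0.4276 -0.6881 -0.5862] 434.82386287402613
hood_box [341.5 214.5] 0.8 [ 0.4722 -0.2176  0.    ]
hood_edge [332.2 188.7] 0.63 [ 0.5129 -0.2356  0.066 ]
tray [267.1 285.6] 0.56 [0.497  0.1134 0.    ]
tray [348.3 155.8] 0.29 [ 0.6093 -0.5263  0.    ]
fitting_a_center [207.2 278. ] 0.69 [0.6281 0.1748 0.014 ]
fitting_a_center [276.1 296.9] 0.45 [0.45   0.1414 0.014 ]
relay_box [214.5 278.7] 0.8 [0.6223 0.1586 0.    ]
oil_bottle [349.5 157.3] 0.83 [ 0.6009 -0.519   0.    ]
oil_bottle [343.4 213.8] 0.33 [ 0.469  -0.2232  0.    ]
bush_center [323.  207.3] 0.64 [ 0.5254 -0.2033  0.016 ]
nut_center [341.2 196.3] 0.57 [ 0.5105 -0.2873  0.008 ]
{'t': 0.9, 'joints': array([-1.3591,  0.2451,  1.5578,  0.    ,  1.3387, -0.1741]), 'joint_vel': array([ 0.002 ,  0.0022,  0.    ,  0.0016,  0.0006, -0.    ]), 'effort': array([ -0.0015, -42.9518, -32.6431,  -0.0003,   0.0005,  -0.    ]), 'eef_pos': array([ 0.2446, -0.6022,  0.2313]), 'tool_rot': array([[ 0.9265,  0.3763,  0.    ],
       [ 0.3763, -0.9265,  0.    ],
       [ 0.    , -0.    , -1.    ]]), 'wrist_force': array([-0.5482, -0.3635, -0.0317]), 'moment': array([-0.0143,  0.0282, -0.0058]), 'finger_force': 0.0, 'finger_gap': 1.0020313896125095}
```

```bash
python3 - <<'E'
import cv2,numpy as np
a=cv2.imread('pics/top0.png')[150:280,190:460]; b=cv2.imread('pics/scene0.png')[140:340,190:410]
a=cv2.resize(a,None,fx=2.9,fy=2.9,interpolation=cv2.INTER_CUBIC);cv2.imwrite('pics/top0c.png',a)
b=cv2.resize(b,None,fx=3,fy=3,interpolation=cv2.INTER_CUBIC);b=np.clip(b*1.4,0,255).astype('uint8');cv2.imwrite('pics/scene0c.png',b)
E
```

```text
(no output)
```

View pics/top0c.png

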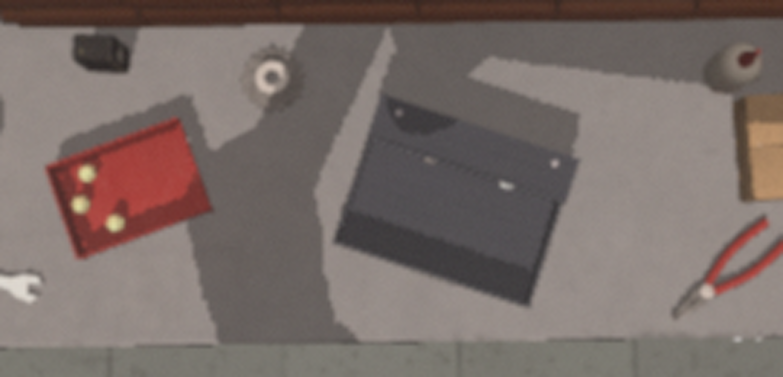

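View pics/scene0c.png

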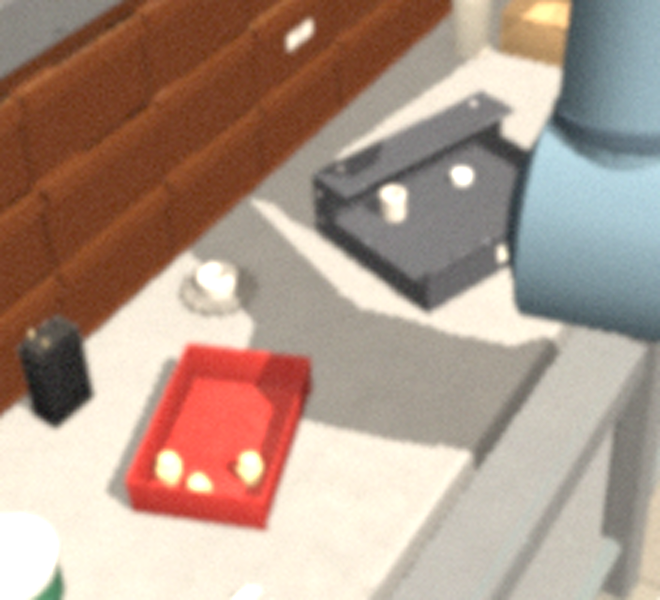

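```bash
cat >> h.py <<'E'
from scipy.optimize import least_squares
def P(pose,q):
    x,y,a=pose; c,s=np.cos(a),np.sin(a); q=np.asarray(q,float)
    return np.array([x+c*q[0]-s*q[1],y+s*q[0]+c*q[1],q[2]])
def loc(pose,p):
    x,y,a=pose; c,s=np.cos(a),np.sin(a); d=np.array(p[:2])-[x,y]; return np.array([c*d[0]+s*d[1],-s*d[0]+c*d[1]])*1000
E
python3 - <<'E'
from h import *
np.set_printoptions(precision=4,suppress=True)
C={c:cam(c) for c in['top','scene']}
off={'top':(190,150,2.9),'scene':(190,140,3.)}
box=[('top',(335,242),(-.109,-.081,.047)),('top',(529,305),(.109,-.081,.047)),('top',(388,97),(-.109,.081,.068)),('top',(578,160),(.109,.081,.068)),
('scene',(428,307),(-.109,-.081,0)),('scene',(480,93),(.109,.081,.068)),('scene',(315,178),(-.109,.081,.068))]
tr=[('top',(46,166),(.053,-.0755,.038)),('top',(180,120),(.053,.0755,.038)),('top',(212,210),(-.053,.0755,.038)),('top',(81,258),(-.053,-.0755,.038)),
('scene',(186,346),(.053,.0755,.038)),('scene',(312,357),(-.053,.0755,.038)),('scene',(131,482),(.053,-.0755,.038)),('scene',(270,496),(-.053,-.0755,.038))]
def fit(L,x0):
    def f(p): return np.concatenate([pj(*C[c][:2],P(p,q))-np.array([uv[0]/off[c][2]+off[c][0],uv[1]/off[c][2]+off[c][1]]) for c,uv,q in L])
    r=least_squares(f,x0,loss='soft_l1'); print(r.x,np.round(f(r.x).reshape(-1,2),1).tolist()); return r.x
b=fit(box,[.48,-.22,-1.8]); t=fit(tr,[.49,.12,-1.3])
np.savez('pose.npz',b=b,t=t)
for c,uv,z in [('top',(352.6,209.4),.066),('scene',(332.2,188.7),.066),('scene',(323,207.3),.016),('scene',(341.2,196.3),.008)]:
    print(c,loc(b,pt(*C[c][:2],uv,z)))
for c,uv in [('top',(87,174)),('top',(80,205)),('top',(115,223)),('scene',(168,457)),('scene',(200,475)),('scene',(249,458))]:
    o=off[c]; print('fit',loc(t,pt(*C[c][:2],(uv[0]/o[2]+o[0],uv[1]/o[2]+o[1]),.026)))
E
```

```text
[ 0.4723 -0.2224 -1.9032] [[-0.8, 0.2], [0.7, 1.0], [-2.4, -1.0], [0.8, -0.3], [0.4, 2.0], [0.6, -1.7], [-0.8, -2.3]]
[ 0.4916  0.1212 -1.5806] [[45.9, 32.5], [0.3, -0.8], [-45.1, -31.7], [-1.0, 0.9], [1.9, -2.7], [-68.4, 20.8], [71.7, -25.9], [-1.0, 0.2]]
top [ 5.9425 32.7811]
scene [-0.8346 42.6588]
scene [-35.4273  43.9519]
scene [48.898  57.2622]
fit [-48.3131  16.995 ]
fit [-55.0659 -16.1217]
fit [-17.4974 -35.469 ]
fit [-51.5252  18.3356]
fit [-53.4292 -13.5954]
fit [-21.3649 -35.4262]
```

```bash
cat >> h.py <<'E'
from scipy.spatial.transform import Rotation as Ro
def rows(R0,p0,R1,p1,n):
    "n equal rows (mm, deg) taking pose 0 to pose 1"
    w=Ro.from_matrix(R0.T@R1).as_rotvec()/n
    S=sum(R0@Ro.from_rotvec(w*k).as_matrix() for k in range(n))
    d=np.linalg.solve(S,np.asarray(p1)-p0)*1000
    return np.round(np.r_[d,np.degrees(w)],2)
def trot(yaw,tilt):
    "tool y = x axis of a frame turned by yaw; z down and tilted to its +y"
    y=np.array([np.cos(yaw),np.sin(yaw),0]); h=np.array([-y[1],y[0],0]); t=np.radians(tilt)
    z=h*np.sin(t)-np.array([0,0,np.cos(t)]); return np.c_[np.cross(y,z),y,z]
E
python3 - <<'E'
from h import *
np.set_printoptions(precision=4,suppress=True)
C={c:cam(c) for c in['top','scene']}
off={'top':(190,150,2.9),'scene':(190,140,3.)}
tr=[('top',(46,166),(-.053,-.0755,.038)),('top',(180,120),(-.053,.0755,.038)),('top',(212,210),(.053,.0755,.038)),('top',(81,258),(.053,-.0755,.038)),
('scene',(186,346),(-.053,.0755,.038)),('scene',(312,357),(.053,.0755,.038)),('scene',(131,482),(-.053,-.0755,.038)),('scene',(270,496),(.053,-.0755,.038))]
def fit(L,x0):
    def f(p): return np.concatenate([pj(*C[c][:2],P(p,q))-np.array([uv[0]/off[c][2]+off[c][0],uv[1]/off[c][2]+off[c][1]]) for c,uv,q in L])
    r=least_squares(f,x0,loss='soft_l1'); print(r.x,np.round(f(r.x).reshape(-1,2),1).tolist()); return r.x
b=np.load('pose.npz')['b']; t=fit(tr,[.49,.12,-2.8])
np.savez('pose.npz',b=b,t=t)
for c,uv in [('top',(87,174)),('top',(80,205)),('top',(115,223)),('scene',(168,457)),('scene',(200,475)),('scene',(249,458))]:
    o=off[c]; print('fit',loc(t,pt(*C[c][:2],(uv[0]/o[2]+o[0],uv[1]/o[2]+o[1]),.026)))
o=robot.get_obs(); R1=trot(b[2],43)
p1=P(b,(-.035,-.055,.13)); print(p1, rows(o['tool_rot'],o['eef_pos'],R1,p1,20),o['t'])
E
```

```text
[ 0.4912  0.1228 -2.7761] [[-0.8, 1.1], [-0.9, -1.1], [0.3, -0.3], [-0.8, 1.5], [0.6, -2.0], [0.5, -1.3], [-0.7, -0.7], [-0.1, 0.4]]
fit [-33.3182 -37.1098]
fit [ -4.9823 -55.5323]
fit [ 26.7899 -27.6711]
fit [-35.743  -39.6069]
fit [ -6.7327 -53.0834]
fit [ 25.3324 -31.2538]
[ 0.4317 -0.1714  0.13  ] [  8.65 -21.97   7.67  -0.77   2.06   1.96] 1.1
```

Emit:
drive_tool([
  [[8.6,-22,7.7,-0.8,2.06,1.96,1],[8.6,-22,7.7,-0.8,2.06,1.96,1],[8.6,-22,7.7,-0.8,2.06,1.96,1],[8.6,-22,7.7,-0.8,2.06,1.96,1],[8.6,-22,7.7,-0.8,2.06,1.96,1],[8.6,-22,7.7,-0.8,2.06,1.96,1],[8.6,-22,7.7,-0.8,2.06,1.96,1],[8.6,-22,7.7,-0.8,2.06,1.96,1],[8.6,-22,7.7,-0.8,2.06,1.96,1],[8.6,-22,7.7,-0.8,2.06,1.96,1]],
])

```text
t: 2.1
eef_pos: [0.2905, -0.3699, 0.1603]
tool_rot: [[0.928, 0.023, 0.371], [0.049, -0.997, -0.06], [0.369, 0.074, -0.927]]
wrist_force: [-0.2, -0.2, 0.6]
finger_gap: 1.003
finger_force: 0.0
```

Emit:
drive_tool([
  [[8.6,-22,7.7,-0.8,2.06,1.96,1],[8.6,-22,7.7,-0.8,2.06,1.96,1],[8.6,-22,7.7,-0.8,2.06,1.96,1],[8.6,-22,7.7,-0.8,2.06,1.96,1],[8.6,-22,7.7,-0.8,2.06,1.96,1],[8.6,-22,7.7,-0.8,2.06,1.96,1],[8.6,-22,7.7,-0.8,2.06,1.96,1],[8.6,-22,7.7,-0.8,2.06,1.96,1],[8.6,-22,7.7,-0.8,2.06,1.96,1],[8.6,-22,7.7,-0.8,2.06,1.96,1]],
])

```text
t: 3.1
eef_pos: [0.4408, -0.1762, 0.1301]
tool_rot: [[0.69, -0.331, 0.644], [-0.237, -0.944, -0.231], [0.684, 0.006, -0.73]]
wrist_force: [-0.1, -1.7, -0.1]
finger_gap: 0.998
finger_force: 0.0
```

```bash
python3 - <<'E'
from h import *
np.set_printoptions(precision=4,suppress=True)
b=np.load('pose.npz')['b']; o=robot.get_obs()
print(o['t'],o['eef_pos'],o['joints'],loc(b,o['eef_pos'])); print(o['tool_rot'])
for c in['wrist','scene']:
    K,T,_=cam(c,c+'1.png'); print(c,T[:3,3],T[:3,2],K[0,0])
    for n,z in dict(bush_center=.016,nut_center=.008,hood_edge=.066,hood_box=0).items():
        for r in finder.landmark_of(n,c)[:2]: print(n,np.round(r['centre'],1),round(r['conf'],2),loc(b,pt(K,T,r['centre'],z)))
    if c=='wrist':
        for q in [(0,.032,.066),(-.107,.032,.068),(.107,.032,.068),(-.106,-.078,.03),(-.106,.049,.03)]: print(q,pj(K,T,P(b,q)))
im=cv2.imread('pics/wrist1.png'); cv2.imwrite('pics/wrist1b.png',np.clip(im*1.5,0,255).astype('uint8'))
E
```

```text
3.1 [ 0.4408 -0.1762  0.1301] [-0.7846 -0.458   2.5367  0.7141  0.4617  0.5701] [-33.4532 -44.8441]
[[ 0.69   -0.3307  0.6439]
 [-0.2371 -0.9437 -0.2306]
 [ 0.6839  0.0064 -0.7296]]
wrist [ 0.4014 -0.1617  0.2871] [ 0.4051 -0.1479 -0.9022] 342.61717359533674
bush_center [315.8 198.5] 0.72 [-39.8083  44.6729]
nut_center [414.  205.5] 0.96 [48.2874 41.4642]
nut_center [556.5  61.8] 0.29 [229.9215 219.3764]
hood_edge [366.2 187.1] 0.61 [-2.092  29.6222]
hood_box [361.6 256.1] 0.89 [-0.2487 -2.835 ]
hood_box [411.8 205.3] 0.44 [48.6412 45.3477]
(0, 0.032, 0.066) [368.8691 184.2243]
(-0.107, 0.032, 0.068) [221.7757 183.0198]
(0.107, 0.032, 0.068) [515.67   182.8229]
(-0.106, -0.078, 0.03) [217.8135 350.438 ]
(-0.106, 0.049, 0.03) [237.3482 186.7623]
scene [0.014  0.6655 0.77  ] [ 0.4276 -0.6881 -0.5862] 434.82386287402613
bush_center [320.  205.4] 0.46 [-35.8735  56.7562]
nut_center [343.4 194.9] 0.35 [58.8596 58.1816]
hood_edge [330.4 191.1] 0.61 [-12.7169  37.0956]
hood_box [344.  214.2] 0.93 [ 1.7967 -5.3744]
hood_box [248.8 298.1] 0.69 [-379.9246  -90.1143]
```

View pics/wrist1b.png

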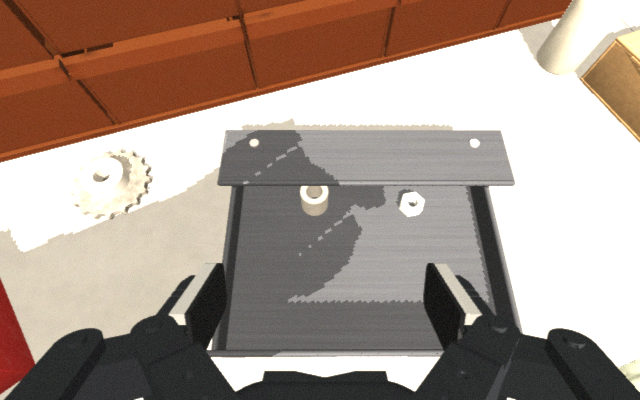

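```bash
cat > p.py <<'E'
from h import *
import sys
np.set_printoptions(precision=4,suppress=True)
z=np.load('pose.npz'); b=z['b']; t=z['t']
def plan(R0,p0,steps):
    for R1,p1,n in steps:
        print(p1,rows(R0,p0,R1,p1,n),'x',n); R0,p0=R1,p1
E
python3 - <<'E'
from p import *
o=robot.get_obs(); R=trot(b[2],45)
plan(o['tool_rot'],o['eef_pos'],[(R,P(b,(-.040,-.024,.08)),5),(R,P(b,(-.040,.033,.015)),5),(R,P(b,(-.040,.050,.014)),3)])
E
```

```text
[ 0.4626 -0.1768  0.08  ] [-3.74 -1.69 10.13  0.09  0.4   0.01] x 5
[ 0.5165 -0.1954  0.015 ] [-1.13 -0.   17.25  0.    0.    0.  ] x 5
[ 0.5326 -0.2009  0.014 ] [3.77 0.   4.24 0.   0.   0.  ] x 3
```

Emit:
drive_tool([
  [[-3.7,-1.7,10.1,0.09,0.4,0,0.6],[-3.7,-1.7,10.1,0.09,0.4,0,0.6],[-3.7,-1.7,10.1,0.09,0.4,0,0.6],[-3.7,-1.7,10.1,0.09,0.4,0,0.6],[-3.7,-1.7,10.1,0.09,0.4,0,0.6],[0,0,0,0,0,0,0.6],[0,0,0,0,0,0,0.6],[0,0,10,0,0,0,0.6],[0,0,10,0,0,0,0.6],[0,0,0,0,0,0,0.6]],
])

```text
t: 4.6
eef_pos: [0.4766, -0.1808, 0.0662]
tool_rot: [[0.669, -0.324, 0.669], [-0.229, -0.946, -0.23], [0.707, 0.001, -0.707]]
wrist_force: [-0.3, 0.1, 1.4]
finger_gap: 0.602
finger_force: 0.0
```

```bash
python3 - <<'E'
from p import *
o=robot.get_obs(); R=trot(b[2],45)
print(o['t'],o['finger_gap'],o['wrist_force'],o['joints'],loc(b,o['eef_pos']),o['eef_pos'][2])
K,T,_=cam('wrist','wrist2.png')
for n,zz in dict(bush_center=.016,nut_center=.008,hood_edge=.066).items():
    for r in finder.landmark_of(n,'wrist')[:2]: print(n,np.round(r['centre'],1),round(r['conf'],2),loc(b,pt(K,T,r['centre'],zz)))
plan(o['tool_rot'],o['eef_pos'],[(R,P(b,(-.040,.033,.015)),5),(R,P(b,(-.040,.050,.014)),3)])
E
```

```text
4.6 0.601969081779132 [-0.3129  0.1363  1.3648] [-0.7278 -0.1216  2.4644  1.3832  0.2818 -0.0939] [-40.7372  -9.4535] 0.06618954189790044
bush_center [323.7 207.1] 0.92 [-41.1443  45.207 ]
nut_center [450.8 216.2] 0.56 [46.1553 42.4296]
hood_edge [400.2 189.3] 0.9 [-1.1267 30.9713]
[ 0.5165 -0.1954  0.015 ] [-1.23  0.15 13.24 -0.01  0.    0.02] x 5
[ 0.5326 -0.2009  0.014 ] [3.77 0.   4.24 0.   0.   0.  ] x 3
```

View pics/wrist2.png

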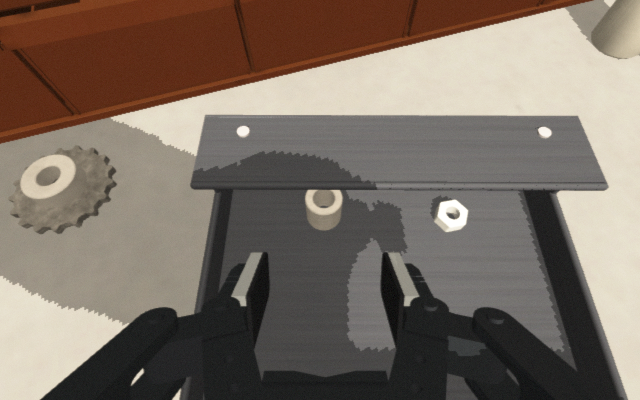

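Emit:
drive_tool([
  [[-0.7,0,8.3,0,0,0,0.6],[-0.7,0,8.3,0,0,0,0.6],[-0.7,0,8.3,0,0,0,0.6],[-0.7,0,8.3,0,0,0,0.6],[-0.8,0,8.3,0,0,0,0.6],[-0.8,0,8.3,0,0,0,0.6],[-0.8,0,8.3,0,0,0,0.6],[-0.8,0,8.2,0,0,0,0.6],[0,0,0,0,0,0,0.6],[0,0,0,0,0,0,0.6]],
])

```text
t: 5.8
eef_pos: [0.5166, -0.1942, 0.0151]
tool_rot: [[0.669, -0.324, 0.669], [-0.229, -0.946, -0.23], [0.707, 0.001, -0.707]]
wrist_force: [0.6, 0.3, -0.3]
finger_gap: 0.599
finger_force: 0.0
```

```bash
python3 - <<'E'
from p import *
o=robot.get_obs(); R=trot(b[2],45)
print(o['t'],o['finger_gap'],o['wrist_force'],o['joints'],loc(b,o['eef_pos']),o['eef_pos'][2])
plan(o['tool_rot'],o['eef_pos'],[(R,P(b,(-.041,.050,.014)),3)])
E
```

```text
5.8 0.5992209850226303 [ 0.5504  0.2655 -0.313 ] [-0.6809  0.1539  2.3399  1.9715  0.2666 -0.6677] [-41.1561  32.6237] 0.015056457668692989
[ 0.5329 -0.2     0.014 ] [ 3.85  0.06  4.34 -0.02  0.    0.04] x 3
```

Free of contact. In the last 17 mm, then close.

Emit:
drive_tool([
  [[3.8,0,4.3,0,0,0,0.6],[3.8,0,4.3,0,0,0,0.6],[3.8,0,4.3,0,0,0,0.6],[0,0,0,0,0,0,0.6],[0,0,0,0,0,0,0],[0,0,0,0,0,0,0],[0,0,0,0,0,0,0],[0,0,0,0,0,0,0],[0,0,0,0,0,0,0],[0,0,0,0,0,0,0]],
], squeeze=50)

```text
t: 6.8
eef_pos: [0.5328, -0.1997, 0.0136]
tool_rot: [[0.669, -0.324, 0.669], [-0.229, -0.946, -0.229], [0.707, 0.001, -0.707]]
wrist_force: [-0.8, 0.5, 1.5]
finger_gap: 0.251
finger_force: 49.0
```

```bash
python3 - <<'E'
from p import *
o=robot.get_obs()
print(o['t'],o['finger_gap']*85,o['finger_force'],o['wrist_force'],o['joints'],loc(b,o['eef_pos']),o['eef_pos'][2])
E
```

```text
6.8 21.30320150883007 49.001378934076456 [-0.8192  0.4954  1.5237] [-0.6648  0.1919  2.2972  1.9814  0.2557 -0.6647] [-41.2662  49.8037] 0.013626620402630069
```

Emit:
drive_tool([
  [[1.4,0,-1.4,0,0,0,0],[1.4,0,-1.4,0,0,0,0],[-3.5,0,-3.5,0,0,0,0],[-3.5,0,-3.5,0,0,0,0],[-3.5,0,-3.5,0,0,0,0],[-3.5,0,-3.5,0,0,0,0],[0,0,-10,0,0,0,0],[0,0,-10,0,0,0,0],[0,0,-10,0,0,0,0],[0,0,-10,0,0,0,0]],
])

```text
t: 7.8
eef_pos: [0.4867, -0.1838, 0.0459]
tool_rot: [[0.67, -0.324, 0.668], [-0.229, -0.946, -0.229], [0.706, 0.001, -0.708]]
wrist_force: [0.0, 0.4, -0.4]
finger_gap: 0.251
finger_force: 49.0
```

```bash
python3 - <<'E'
from p import *
o=robot.get_obs()
print(o['t'],o['finger_gap']*85,o['finger_force'],o['wrist_force'],o['joints'],loc(b,o['eef_pos']),o['eef_pos'][2])
K,T,_=cam('wrist','wrist3.png')
E
```

```text
7.8 21.33218791245313 49.00772723148293 [ 0.014   0.4089 -0.3942] [-0.714  -0.0219  2.4316  1.6253  0.2678 -0.3352] [-41.1953   1.0397] 0.04590560895775182
```

View pics/wrist3.png

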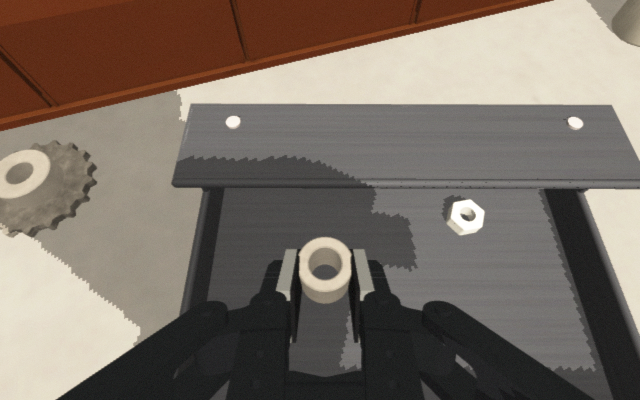

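```bash
python3 - <<'E'
from p import *
o=robot.get_obs(); Rb=trot(b[2],45); Rt=trot(t[2]+np.pi/2,45)
plan(o['tool_rot'],o['eef_pos'],[(Rb,P(b,(-.041,.001,.13)),5),(Rt,P(t,(-.011,.033,.12)),15)])
E
```

```text
[ 0.4866 -0.184   0.13  ] [ 11.84   0.06 -11.77  -0.01   0.     0.03] x 5
[0.5133 0.0959 0.12  ] [  0.72 -19.05   1.66   1.89  -0.    -1.89] x 15
```

Emit:
drive_tool([
  [[11.8,0,-11.8,0,0,0,0],[11.8,0,-11.8,0,0,0,0],[11.8,0,-11.8,0,0,0,0],[11.8,0,-11.8,0,0,0,0],[11.8,0,-11.8,0,0,0,0],[0,0,0,0,0,0,0],[0,0,0,0,0,0,0],[0.7,-9,1.6,0.9,0,-0.9,0],[0.7,-19,1.6,1.89,0,-1.89,0],[0.7,-19,1.6,1.89,0,-1.89,0]],
])

```text
t: 8.85
eef_pos: [0.5054, -0.1393, 0.1258]
tool_rot: [[0.693, -0.21, 0.689], [-0.15, -0.978, -0.148], [0.705, -0.001, -0.709]]
wrist_force: [0.3, 0.4, -1.5]
finger_gap: 0.257
finger_force: 49.1
```

```bash
python3 - <<'E'
from p import *
o=robot.get_obs(); Rt=trot(t[2]+np.pi/2,45)
print(o['t'],o['finger_gap']*85,o['wrist_force'],o['joints'],loc(b,o['eef_pos']),o['eef_pos'])
plan(o['tool_rot'],o['eef_pos'],[(Rt,P(t,(-.011,.033,.12)),14)])
E
```

```text
8.85 21.83054741313003 [ 0.2951  0.4045 -1.469 ] [-0.6307 -0.2593  2.4242  0.9013  0.3748  0.3995] [-89.4023   4.2122] [ 0.5054 -0.1393  0.1258]
[0.5133 0.0959 0.12  ] [  0.78 -16.97   1.37   1.67   0.01  -1.68] x 14
```

Emit:
drive_tool([
  [[0.8,-17,1.4,1.67,0,-1.68,0],[0.8,-17,1.4,1.67,0,-1.68,0],[0.8,-17,1.4,1.67,0,-1.68,0],[0.8,-17,1.4,1.67,0,-1.68,0],[0.8,-17,1.4,1.67,0,-1.68,0],[0.8,-17,1.4,1.67,0,-1.68,0],[0.8,-17,1.4,1.67,0,-1.68,0],[0.8,-17,1.4,1.67,0,-1.68,0],[0.8,-17,1.4,1.67,0,-1.68,0],[0.8,-17,1.4,1.67,0,-1.68,0]],
])

```text
t: 9.85
eef_pos: [0.5258, 0.0291, 0.1229]
tool_rot: [[0.693, 0.201, 0.692], [0.143, -0.98, 0.141], [0.706, 0.002, -0.708]]
wrist_force: [-0.2, -0.3, -1.1]
finger_gap: 0.251
finger_force: 49.1
```

Emit:
drive_tool([
  [[0.8,-17,1.4,1.67,0,-1.68,0],[0.8,-17,1.4,1.67,0,-1.68,0],[0.8,-17,1.4,1.67,0,-1.68,0],[0.4,-12,0.7,1.67,0,-1.68,0],[0,0,0,0,0,0,0],[0,0,0,0,0,0,0],[0,0,0,0,0,0,0],[0,0,0,0,0,0,0],[0,0,0,0,0,0,0],[0,0,0,0,0,0,0]],
])

```text
t: 10.85
eef_pos: [0.5153, 0.0897, 0.1214]
tool_rot: [[0.661, 0.356, 0.66], [0.253, -0.935, 0.25], [0.706, 0.002, -0.708]]
wrist_force: [0.1, 0.3, 0.0]
finger_gap: 0.258
finger_force: 49.1
```

```bash
python3 - <<'E'
from p import *
o=robot.get_obs(); Rt=trot(t[2]+np.pi/2,45)
print(o['t'],o['finger_gap']*85,o['wrist_force'],o['joints'],loc(t,o['eef_pos']),o['eef_pos'])
K,T,_=cam('wrist','wrist4.png')
for r in finder.landmark_of('fitting_a_center','wrist')[:4]: print(r['conf'],loc(t,pt(K,T,r['centre'],.014)))
for q in [(-.053,.0755,.038),(.053,.0755,.038),(-.053,-.0755,.038),(-.006,.033,.002)]: print(q,pj(K,T,P(t,q)))
plan(o['tool_rot'],o['eef_pos'],[(Rt,P(t,(-.011,.033,.04)),8)])
E
```

```text
10.85 21.913434433012238 [0.1046 0.3403 0.0282] [-0.254  -0.2367  2.4178  1.0214  0.4989  0.1416] [-10.7372  39.4946] [0.5153 0.0897 0.1214]
(-0.053, 0.0755, 0.038) [373.4795 241.7836]
(0.053, 0.0755, 0.038) [385.3041 409.1736]
(-0.053, -0.0755, 0.038) [169.0607 241.8574]
(-0.006, 0.033, 0.002) [316.3195 315.8871]
[0.5133 0.0959 0.04  ] [-7.17 -0.82  7.22  0.02  0.01  0.  ] x 8
```

View pics/wrist4.png

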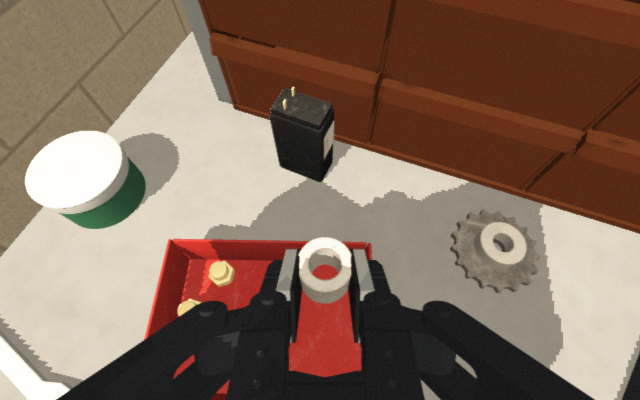

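Emit:
drive_tool([
  [[0,-6.5,0,0,0,0,0],[-7.1,0,7.1,0,0,0,0],[-7.1,0,7.1,0,0,0,0],[-7.1,0,7.1,0,0,0,0],[-7.1,0,7.1,0,0,0,0],[-7.1,0,7.1,0,0,0,0],[-7.1,0,7.1,0,0,0,0],[-7.1,0,7.1,0,0,0,0],[-7.1,0,7.1,0,0,0,0],[0,0,0,0,0,0,0]],
])

```text
t: 11.95
eef_pos: [0.5118, 0.0964, 0.0396]
tool_rot: [[0.663, 0.356, 0.658], [0.253, -0.934, 0.251], [0.704, 0.0, -0.71]]
wrist_force: [0.1, 0.8, -1.1]
finger_gap: 0.259
finger_force: 49.1
```

```bash
python3 - <<'E'
from p import *
o=robot.get_obs(); Rt=trot(t[2]+np.pi/2,45)
print(o['t'],o['finger_gap']*85,o['wrist_force'],o['joints'],loc(t,o['eef_pos']),o['eef_pos'],o['tool_rot'][2])
plan(o['tool_rot'],o['eef_pos'],[(Rt,P(t,(-.011,.033,.0135)),6)])
E
```

```text
11.95 21.997098875504353 [ 0.082   0.7836 -1.133 ] [-0.2372  0.0113  2.4163  1.5057  0.4109 -0.3825] [-9.7875 31.9933] [0.5118 0.0964 0.0396] [ 0.7043  0.0001 -0.7099]
[0.5133 0.0959 0.0135] [-2.92  0.17  3.22  0.01  0.04 -0.01] x 6
```

Lower slowly, feeling for the floor at TCP z ≈ 12.6 mm.

Emit:
drive_tool([
  [[-3,0,3,0,0.05,0,0],[-3,0,3,0,0.05,0,0],[-3,0,3,0,0.05,0,0],[-3,0,3,0,0.05,0,0],[-3,0,3,0,0,0,0],[-2,0,2,0,0,0,0],[-0.7,0,0.7,0,0,0,0],[-0.7,0,0.7,0,0,0,0],[0,0,0,0,0,0,0],[0,0,0,0,0,0,0]],
])

```text
t: 12.95
eef_pos: [0.513, 0.0958, 0.0152]
tool_rot: [[0.659, 0.356, 0.663], [0.253, -0.934, 0.251], [0.709, 0.002, -0.705]]
wrist_force: [-0.3, -0.2, -1.9]
finger_gap: 0.254
finger_force: 49.1
```

```bash
python3 - <<'E'
from p import *
o=robot.get_obs()
print(o['t'],o['finger_gap']*85,o['wrist_force'],loc(t,o['eef_pos']),o['eef_pos'],o['tool_rot'][2])
E
```

```text
12.95 21.583629080338415 [-0.291  -0.2315 -1.9362] [-10.7648  32.9818] [0.513  0.0958 0.0152] [ 0.7088  0.002  -0.7054]
```

Emit:
drive_tool([
  [[-0.6,0,0.6,0,0,0,0],[-0.4,0,0.4,0,0,0,0],[-0.4,0,0.4,0,0,0,0],[-0.4,0,0.4,0,0,0,0],[0,0,0,0,0,0,0],[0,0,0,0,0,0,0],[0,0,0,0,0,0,0],[0,0,0,0,0,0,0],[0,0,0,0,0,0,0],[0,0,0,0,0,0,0]],
])

```text
t: 13.95
eef_pos: [0.514, 0.0959, 0.0136]
tool_rot: [[0.657, 0.357, 0.664], [0.253, -0.934, 0.252], [0.71, 0.003, -0.704]]
wrist_force: [-2.7, 0.0, 7.2]
finger_gap: 0.253
finger_force: 49.4
```

Emit:
drive_tool([
  [[0,0,0,0,0,0,0.27],[0,0,0,0,0,0,0.3],[0,0,0,0,0,0,0.34],[0,0,0,0,0,0,0.38],[0,0,0,0,0,0,0.42],[0,0,0,0,0,0,0.42],[0,0,0,0,0,0,0.42],[0,0,0,0,0,0,0.42],[0,0,0,0,0,0,0.42],[0,0,0,0,0,0,0.42]],
], squeeze=20)

```text
t: 14.95
eef_pos: [0.5129, 0.096, 0.0125]
tool_rot: [[0.659, 0.357, 0.663], [0.253, -0.934, 0.252], [0.709, 0.002, -0.705]]
wrist_force: [0.7, 3.4, 2.5]
finger_gap: 0.42
finger_force: 1.9
```

```bash
python3 - <<'E'
from p import *
o=robot.get_obs()
print(o['t'],o['finger_gap']*85,o['finger_force'],o['wrist_force'],o['eef_pos'],o['joints'])
cam('wrist','wrist5.png')
E
```

```text
14.95 35.69337173919858 1.9290500250644982 [0.69   3.4439 2.5352] [0.5129 0.096  0.0125] [-0.2389  0.1102  2.4027  1.7133  0.4177 -0.6094]
```

View pics/wrist5.png

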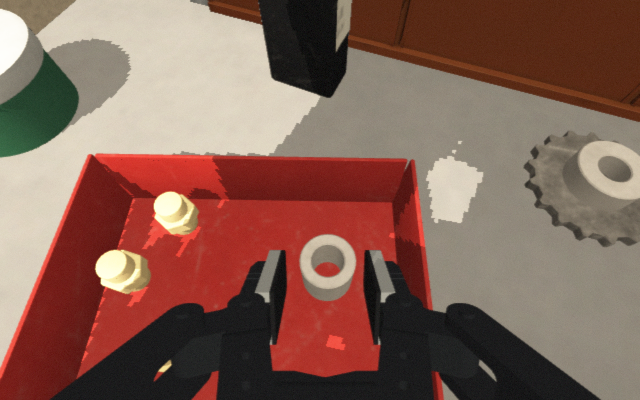

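Emit:
drive_tool([
  [[0,0,0,0,0,0,0.37],[0,0,0,0,0,0,0.37],[2,0,-2,0,0,0,0.37],[4,0,-4,0,0,0,0.37],[7,0,-7,0,0,0,0.37],[7,0,-7,0,0,0,0.37],[10,0,-10,0,0,0,0.37],[10,0,-10,0,0,0,0.37],[14,0,-14,0,0,0,0.37],[14,0,-14,0,0,0,0.37]],
])

```text
t: 16.0
eef_pos: [0.5116, 0.0958, 0.1081]
tool_rot: [[0.661, 0.355, 0.661], [0.252, -0.935, 0.251], [0.707, 0.001, -0.707]]
wrist_force: [-0.4, -0.9, 0.8]
finger_gap: 0.37
finger_force: 0.0
```

```bash
python3 - <<'E'
from p import *
o=robot.get_obs()
print(o['t'],o['finger_force'],o['wrist_force'],o['eef_pos'],o['joints'])
for c in ['wrist','top']:
    K,T,_=cam(c,c+'6.png')
    for n,zz in dict(bush_center=.015,fitting_a_center=.014).items():
        for r in finder.landmark_of(n,c)[:3]: print(c,n,round(r['conf'],2),np.round(r['centre']),loc(t,pt(K,T,r['centre'],zz)))
E
```

```text
16.0 0.0 [-0.3575 -0.8666  0.7949] [0.5116 0.0958 0.1081] [-0.2392 -0.2095  2.4285  1.0838  0.4697  0.0824]
wrist bush_center 0.6 [324. 305.] [-7.8814 31.8626]
top bush_center 0.42 [245. 210.] [-5.9789 34.1066]
```

View pics/wrist6.png

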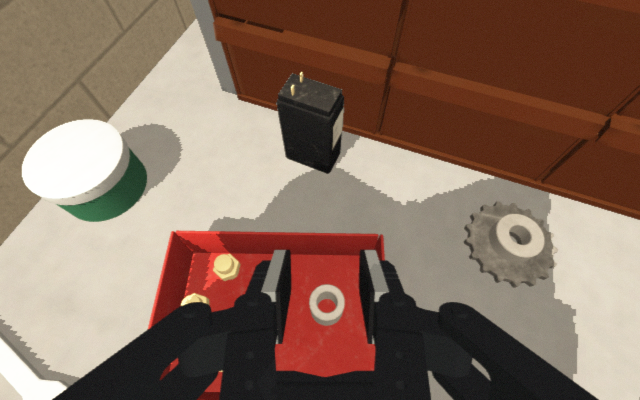

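The bush stands upright and alone on the tray floor at about (325, 305), tray frame (-7, 33) mm. Two fittings show standing at (227, 267) and (195, 302), and the gripper is clear of everything. The nut was not touched, so I am handing in.

```bash
python3 -c "
from station import robot
print(robot.job_done())"
```

```text
the job is handed in; nothing more can be done
None
```

The bush is out of the hood box and stands upright on the tray floor; two fittings show standing, the third was hidden by the gripper in the last close view, the nut was left in the box, and the job was handed in at about 16 s with no verdict returned.

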